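# Close the resin canister with its click-stop cap

### The arm

A 6-joint arm with a two-finger parallel gripper is mounted at the origin on the work surface. World frame = base frame: x ahead of the robot, y to its left, z up, the work surface at z = 0. Lengths are in m, angles in degrees, forces in N, time in s.
With the tool pointing down it reaches from about 0.3 to 0.75 m from the base axis. Payload 8.5 kg.
Tool frame: the origin (TCP) lies between the finger pads; the fingertips stand 19 mm ahead of it and the grasp point (between the pads) is the TCP; z points along the fingers, y is the line along which they close (so a half turn about z gives the same grasp; the last joint's range is limited). The gripper opens to 85 mm and grips with 20 to 120 N. Pads are 22 mm wide; open, the fingers measure 114 mm over their backs; the gripper's body (76 mm by 85 mm) begins 54 mm behind the grasp point. The pads swing forward as they close: fully open they stand 13 mm farther back than shut.
Start: joints at [-78.054, 21.807, 74.336, -0, 83.858, -12.336], TCP at [0.226, -0.501, 0.25] pointing down, gripper open.
Joint ranges: [-178.18, 178.18], [-50.72, 133.34], [12.68, 142.11], [-81.47, 261.47], [9.98, 163.14], [-165.26, 165.26]. Speed limits (degrees/s): [136.94, 136.94, 180, 180, 180, 180].

### API

Orientations are given as a 3x3 rotation matrix whose columns are the frame's x, y, z axes.
In Python, from rig import env, optics gives the robot as it stands.
- The arm moves only by the tool arm_command, never from a script. Its argument "commands" is one flat list of numbers, 7 for each row, row after row: the closure, from -1 (fully open) to 1 (shut), so that 0 is half open, then the shift along the tool's x, y, z as a fraction of full scale, then the turn, a rotation vector about the tool's x, y, z as a fraction of full scale. A call has 1 to 12 rows; each row is the pose to reach, as a shift and turn from the pose commanded when the call began, along the tool's axes at that moment; what a row does not reach only later rows make up. Full scale, the value 1, is 500 mm for a shift and 120 degrees for a turn. A row lasts 1/12 s, in which the tool goes at most 41.7 mm and 7.16 degrees, less where a joint would pass 70% of its speed; a pose out of reach is approached as far as the arm can. A call with a number of a shift or a turn outside -1 to 1 is refused whole. A call with a gripper value outside its range is refused whole. The fingers move at their own pace and stop on an object; "newtons" is the grip in N (left out, the last holds). Time passes only in rows, so rows that repeat a pose let the fingers close. It gives the time, the measured TCP pose, the force, the opening and the grip force at its end, in the units of the state.
- env.observe(): the state, without advancing time (a new reading comes with each control period).
- optics.get_image(name): name is "side" or "top" or "wrist"; returns a dict with "image" (420x560x3 uint8, red, green, blue), "intrinsics" (3x3 intrinsics, pixels), "origin" and "orientation" of the camera in the world; the wrist camera has in their place "tool_from_camera" (4x4, takes a point from camera to tool coordinates, whose origin is the TCP and whose axes are the flange's). Camera axes: x right, y down, z forward; pixel columns grow to the right and rows downward; lengths in m; the calibration is good to about 2 mm. A picture is of the moment at which its call begins: read the wrist's pose just before it. There is no depth.
- env.close_job(): hands the job in; it is judged then, once.
The state is a dict: "time_s": time; "q": joint angles; "qvel": joint speeds; "joint_efforts": joint torques, N m; "position": TCP position; "tool_rot": TCP orientation; "ft_force": force on the tool from outside, world axes, zero at the start; "wrist_torque": the same for the moment, N m; "grip_width": finger opening in m; "gripper_force": force on a finger pad.
Only numpy, scipy, OpenCV 4.12 (cv2) and the standard library are available. Lean on these libraries where they do the work, as an engineer would, in place of code of your own. Each camera call takes 0.05 s, during which the arm holds its last target. There are 200 camera calls.

### The job

Close the resin canister: pick up its click-stop cap, the one with the bar grip, set it down gently into the filler neck so that its two lugs drop through the two notches, and turn it clockwise (seen from above) until you feel it click. Stop after one click, two at the most, let go and leave it sitting there; do not press or knock the canister hard, and leave the other things where they are.

Things in the scene. Friction and masses are not known exactly. Their poses are not given: they have to be found in the camera images.
- cap: The click-stop cap, white plastic with a steel key below, loose, 52 mm tall, 56 to 59 mm across, about 0.15 kg, standing upright on the table on its key at the start. Origin at the centre of the key's underside, z up along its axis, x along the bar grip on its top. Shell (flange and bar) and key are joined by a ratchet clutch.
- cap_bar (a point): Centre of the bar grip, 45 mm above the cap's origin, axes as the cap's. The bar stands upright on the flange: 50 mm long (x), 14 mm thick (y), from 26 to 52 mm above the cap's origin. Pinch it across its thickness.
- cap_flange (a point): Centre of the underside of the cap's round knurled flange, 18 mm above the cap's origin, axes as the cap's; the flange is 8 mm thick and comes to lie on the neck's lip. The clutch between flange and key holds up to about 0.2 N m; above that the shell slips round the key, one click every 15 degrees, the torque falling away at each click.
- cap_key (a point): Centre of the key's underside (same point as the cap's origin), turning with the key. Key: round pilot 29 mm across, 18 mm tall, its foot tapered to 22 mm; two lugs opposite each other along this point's x, 41 mm over their ends, 8 mm wide, 7 to 12 mm above the underside. In line with the cap's x at the start; afterwards the angle between the two x axes is what the clutch has slipped.
- canister: Round tinplate resin canister, 150 mm across, 90 mm tall, full and immovable, with a steel filler neck 62 mm across in the middle of its top. Origin at the centre of its underside, z up, x along the two notches of the neck. Turning the cap freely takes hardly any torque.
- neck_mouth (a point): Centre of the neck's mouth, on the axis at the top face of its lip, 112 mm above the canister's origin, axes as the canister's. The lip is 4 mm thick, with a round hole 33 mm across and two notches 12 mm wide along +x and -x, reaching 22 mm from the axis. Lugs not in line with the notches ride on the lip, the cap then standing 11 mm above its seat.
- neck_inside (a point): On the neck's axis 8 mm below the lip's top, where the lugs turn once the cap is down (flange on lip, key's underside 94 mm above the canister's origin). Clockwise from above the lugs pass under the lip until they meet an unseen stop, 30 to 105 degrees past the notches, different in every canister. Anticlockwise they are blocked within about 12 degrees.
- jar_lid: Plain white round jar lid without grip, 64 mm across, 14 mm tall, loose; not part of the job. Origin at the centre of its underside.
- amber_bottle: Small amber bottle, 36 mm across, 75 mm tall, loose; not part of the job. Origin at the centre of its underside.
- mixing_cup: Clear plastic mixing cup, 72 mm across the rim, 85 mm tall, loose; not part of the job. Origin at the centre of its underside.
- spatula: Spatula lying on the table, loose; not part of the job. Its x axis runs from handle to tip.
- brush: Brush lying on the table, loose; not part of the job. Its x axis runs from handle to tip.
- plaster_chip: Broken piece of plaster, 55 by 40 by 24 mm, loose; not part of the job. Origin at the centre of its underside.

How it is judged:
By the outcome, as a careful person would: the job done as asked, in the order asked, and still so for the second after the job is handed in, with the robot touching nothing.
It also fails if it takes over 64 s, if anything falls off the work surface, if the arm or the gripper's body presses on something with over 40 N, if the wrist force passes 120 N, or if a joint passes its speed limit or range.

## Working session

There is one attempt and no reset: what is moved stays moved. The work goes in short steps, Python scripts to look and compute and a tool call to move; the robot and the scene stay as the last step left them, time stands still between calls to the robot, and variables do not carry over. Pictures are saved under pics/ and viewed, at most 10 in all, crops included, and the job is handed in when it is done.

Besides the shell and the picture viewer there is one more tool, called after "Request:" in YAML: its name, and indented under it one key for each argument. arm_command: Moves the arm, as the interface text tells. Shift numbers are shares of 500 mm and turn numbers shares of 120 degrees, none past 1 either way. Its arguments: {"type":"object","properties":{"commands":{"type":"array","items":{"type":"number"}},"newtons":{"type":"number"}},"required":["commands"]}

```bash
mkdir -p pics; ls
python3 - <<'E'
from rig import env, optics
import cv2, numpy as np
for n in ("top","side"):
    d=optics.get_image(n); cv2.imwrite(f"pics/{n}0.png",d["image"][:,:,::-1])
    print(n,d["intrinsics"],d["origin"],d["orientation"])
d=optics.get_image("wrist");print(d["tool_from_camera"],d["intrinsics"])
s=env.observe();print(s)
E
```

```text
pics
top [[446.81279088   0.         283.51335092]
 [  0.         446.81279088 214.00073505]
 [  0.           0.           1.        ]] [0.41716379 0.04261924 1.2517778 ] [[ 0.00484315 -0.99663247  0.08185514]
 [-0.99995575 -0.00416653  0.0084348 ]
 [-0.00806534 -0.08189236 -0.99660854]]
side [[434.66888488   0.         283.58217127]
 [  0.         434.66888488 212.88167337]
 [  0.           0.           1.        ]] [ 0.48018658 -0.73930961  0.87407974] [[ 0.99728702 -0.05679921  0.04682366]
 [-0.0732373  -0.70158111  0.70881608]
 [-0.0074096  -0.71032231 -0.70383756]]
[[-6.08638836e-04 -9.62111773e-01 -2.72654665e-01  6.98976387e-02]
 [ 9.99999378e-01 -3.30888103e-04 -1.06466955e-03 -8.91771086e-05]
 [ 9.34112920e-04 -2.72655143e-01  9.62111376e-01 -1.23862746e-01]
 [ 0.00000000e+00  0.00000000e+00  0.00000000e+00  1.00000000e+00]] [[304.40359404   0.         278.66940011]
 [  0.         304.40359404 215.37254193]
 [  0.           0.           1.        ]]
{'time_s': 0.15, 'q': array([-7.80550711e+01,  2.18338472e+01,  7.43720818e+01, -1.56561466e-03,
        8.38587314e+01, -1.23356676e+01]), 'qvel': array([-0.00899521, -0.15934723, -0.10254038,  0.07625704, -0.00401548,
        0.01549622]), 'joint_efforts': array([ 2.45716670e-03, -4.48627102e+01, -2.31342906e+01, -1.63197142e-04,
        3.83031409e-03,  2.63703026e-05]), 'position': array([ 0.22611312, -0.50114921,  0.24985331]), 'tool_rot': array([[ 9.11541405e-01,  4.11208219e-01, -2.60154758e-04],
       [ 4.11208246e-01, -9.11540768e-01,  1.09847678e-03],
       [ 2.14561015e-04, -1.10828485e-03, -9.99999363e-01]]), 'ft_force': array([-0.43837701, -0.29042168,  0.10100581]), 'wrist_torque': array([ 0.01472794,  0.01795406, -0.04440803]), 'gripper_force': 0.0, 'grip_width': 0.0852015034356548}
```

View pics/top0.png

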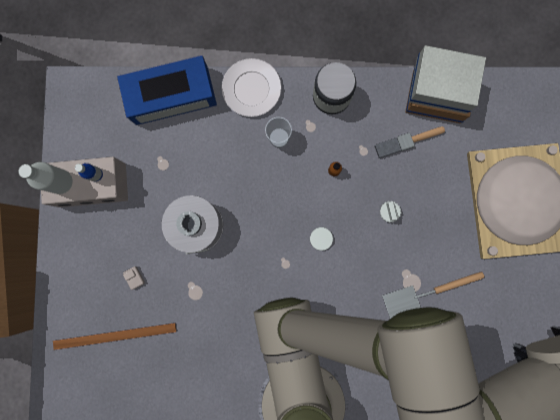

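View pics/side0.png

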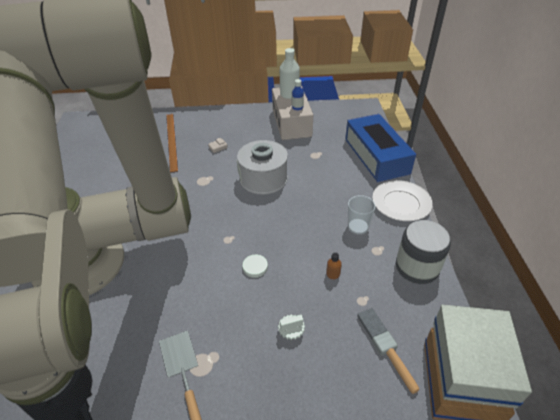

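The top view shows the cap at (391,212), the jar lid at (321,239) and the canister neck at (189,224). In the side view they are at (291,326), (255,266) and (262,151).

```bash
cat > h.py <<'E'
from rig import env, optics
import cv2, numpy as np
def snap(n,name=None):
    s=env.observe(); d=optics.get_image(n)
    if n=="wrist":
        T=np.eye(4);T[:3,:3]=s["tool_rot"];T[:3,3]=s["position"]
        M=T@np.array(d["tool_from_camera"]);d["origin"]=M[:3,3];d["orientation"]=M[:3,:3]
    if name: cv2.imwrite(f"pics/{name}.png",d["image"][:,:,::-1])
    return d
def ray(d,uv):
    r=np.linalg.inv(d["intrinsics"])@[uv[0],uv[1],1.];r=np.array(d["orientation"])@r
    return np.array(d["origin"]),r/np.linalg.norm(r)
def plane(d,uv,z):
    o,r=ray(d,uv);return o+r*(z-o[2])/r[2]
def tri(*obs):
    A=np.zeros((3,3));b=np.zeros(3);rs=[ray(d,uv) for d,uv in obs]
    for o,r in rs:
        P=np.eye(3)-np.outer(r,r);A+=P;b+=P@o
    x=np.linalg.solve(A,b)
    return x,[float(np.linalg.norm((np.eye(3)-np.outer(r,r))@(x-o))) for o,r in rs]
def blob(d,uv,R,f):
    "largest masked contour within R px of uv; f maps image->bool mask"
    m=f(d["image"].astype(int)).astype(np.uint8)*255
    w=np.zeros_like(m);cv2.circle(w,tuple(map(int,uv)),R,255,-1);m&=w
    c=cv2.findContours(m,cv2.RETR_EXTERNAL,cv2.CHAIN_APPROX_NONE)[0]
    c=max(c,key=cv2.contourArea);return c
white=lambda i:i.min(2)>150
E
python3 - <<'E'
from h import *
t=snap("top");s=snap("side")
for n,a,b in (("cap",(391,212),(291,326)),("lid",(321,239),(255,266))):
    c=[]
    for d,uv in((t,a),(s,b)):
        k=blob(d,uv,22,white);r=cv2.minAreaRect(k);print(n,r,cv2.contourArea(k));c.append((d,r[0]))
    print(tri(*c))
print("neck",tri((t,(189,224)),(s,(262,151))))
a=t["image"][190:260,145:235];b=t["image"][180:250,350:440];c=s["image"][120:190,217:307];d=s["image"][290:360,246:336]
im=np.vstack([np.hstack([a,b]),np.hstack([c,d])])
cv2.imwrite("pics/z1.png",cv2.resize(im,None,fx=4,fy=4,interpolation=2)[:,:,::-1])
E
```

```text
cap ((383.87646484375, 212.194091796875), (19.415279388427734, 7.484101295471191), 77.47119140625) 91.5
cap ((289.23779296875, 319.3086242675781), (9.691359519958496, 26.28165054321289), 70.82099914550781) 157.5
(array([ 0.52413173, -0.22247417,  0.02770176]), [0.0003019426842041148, 0.0003019426842041067])
lid ((321.0000305175781, 238.50003051757812), (21.920310974121094, 21.92030906677246), 45.0) 377.0
lid ((254.5, 264.0), (20.0, 25.0), 90.0) 392.0
(array([ 0.45121387, -0.05077007,  0.01573388]), [2.26696269868337e-05, 2.266962698676139e-05])
neck (array([0.48572723, 0.29525342, 0.10681752]), [0.0013319853214888767, 0.001331985321488918])
```

View pics/z1.png

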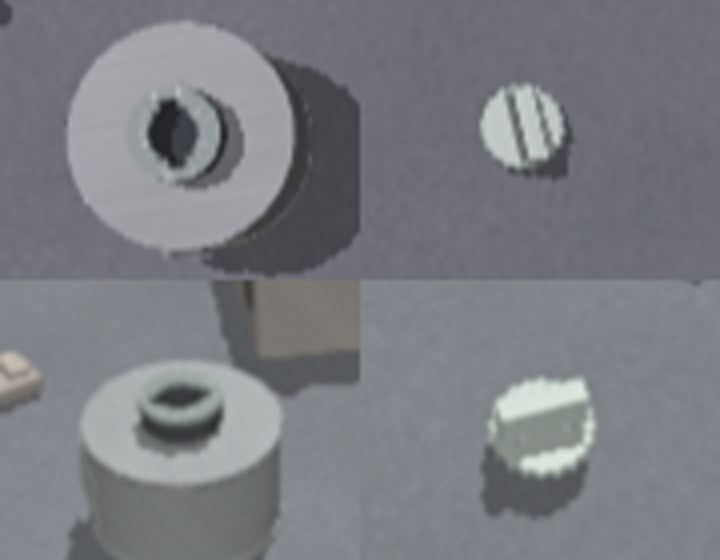

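The crops show the neck centred at about (188.8,223.3) in the top view, with its notches close to world x. The cap is at about (390.7,211.7), its bar running about 15° off world x. In the side view the bar's top centre is at about (292,320).

```bash
cat >> h.py <<'E'
def goal(p,ang):
    "shift/turn fractions to reach TCP p pointing down with tool x at world angle ang (mod 180)"
    s=env.observe();R=s["tool_rot"];a=np.radians(ang);c,n=np.cos(a),np.sin(a)
    best=None
    for k in(1,-1):
        G=np.array([[c*k,n*k,0],[n*k,-c*k,0],[0,0,-1.]])
        v=cv2.Rodrigues(R.T@G)[0].ravel()
        if best is None or np.linalg.norm(v)<np.linalg.norm(best):best=v
    print("t",s["time_s"],"shift",(R.T@(np.array(p)-s["position"])/.5).round(4),"turn",(np.degrees(best)/120).round(4),"rows",np.linalg.norm(np.array(p)-s["position"])/.0417,np.linalg.norm(np.degrees(best))/7.16)
E
python3 - <<'E'
from h import *
t=snap("top");s=snap("side")
x,e=tri((t,(390.7,211.7)),(s,(292.2,320)));print(x,e)
goal([x[0],x[1],.2],15)
print("neck",tri((t,(188.75,223.3)),(s,(262,151.5))))
E
```

```text
[ 0.52662403 -0.23667646  0.04699165] [0.003049858360973509, 0.003049858360973672]
t 0.35 shift [ 0.7654 -0.2352  0.1005] turn [-0.0001 -0.      0.0774] rows 9.676075641477329 1.2965542862041632
neck (array([0.48666882, 0.29645197, 0.10422337]), [0.00031822895071790007, 0.00031822895071788884])
```

Request:
arm_command:
  commands: [-1,0.765,-0.235,0.1,0,0,0.077,-1,0.765,-0.235,0.1,0,0,0.077,-1,0.765,-0.235,0.1,0,0,0.077,-1,0.765,-0.235,0.1,0,0,0.077,-1,0.765,-0.235,0.1,0,0,0.077,-1,0.765,-0.235,0.1,0,0,0.077,-1,0.765,-0.235,0.1,0,0,0.077,-1,0.765,-0.235,0.1,0,0,0.077,-1,0.765,-0.235,0.1,0,0,0.077,-1,0.765,-0.235,0.1,0,0,0.077,-1,0.765,-0.235,0.1,0,0,0.077,-1,0.765,-0.235,0.1,0,0,0.077]

```text
time_s: 1.35
position: [0.5272, -0.2357, 0.1999]
tool_rot: [[0.965, 0.262, -0.001], [0.262, -0.965, 0.0], [-0.001, -0.001, -1.0]]
ft_force: [-0.8, 0.3, 0.5]
grip_width: 0.0855
gripper_force: 0.0
```

Run:
```python
from h import *
d=snap("wrist","w1");s=env.observe();print(s["position"],s["tool_rot"].round(3).tolist(),s["ft_force"],s["qvel"].round(2))
t=snap("top");print(t["image"][212,391])
```

```text
[ 0.52651073 -0.23675546  0.2001662 ] [[0.965, 0.26, -0.0], [0.26, -0.965, -0.0], [-0.0, -0.0, -1.0]] [-0.36492337 -1.33507405 -0.39789251] [-1.98 -0.73  0.34 -0.07  0.08 -0.07]
[103  99  92]
```

View pics/w1.png

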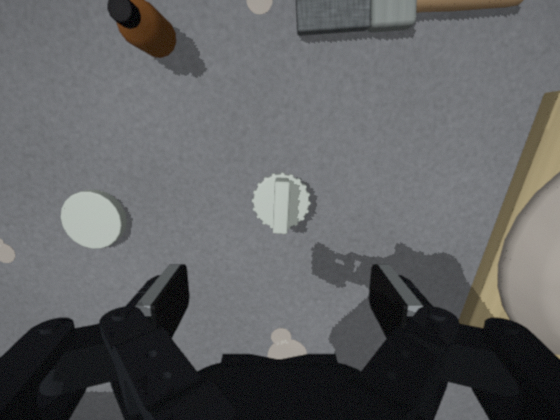

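The wrist view shows the cap at about (281,202). The bar's top face runs from about (282,180) to (280,233), nearly along tool x.

Run:
```python
from h import *
d=snap("wrist");g=cv2.cvtColor(d["image"],cv2.COLOR_RGB2GRAY)
for v in range(174,242,6): print(v,g[v,248:316:2].tolist())
c=blob(d,(281,202),45,lambda i:(i.min(2)>120)&(i[:,:,1]>=i[:,:,0]));print(cv2.minEnclosingCircle(c),cv2.boundingRect(c))
```

```text
174 [116, 121, 124, 122, 123, 123, 121, 119, 120, 121, 128, 176, 194, 189, 189, 191, 192, 190, 182, 170, 182, 181, 128, 114, 119, 121, 124, 122, 123, 123, 123, 125, 123, 120]
180 [123, 120, 122, 122, 122, 121, 148, 189, 192, 189, 190, 190, 186, 171, 176, 173, 170, 168, 162, 152, 124, 135, 161, 188, 189, 175, 90, 86, 106, 116, 121, 125, 125, 124]
186 [125, 125, 126, 123, 179, 191, 191, 190, 190, 190, 190, 190, 185, 186, 190, 190, 190, 190, 190, 180, 134, 133, 136, 135, 137, 180, 189, 186, 142, 80, 83, 110, 123, 124]
192 [116, 122, 156, 191, 188, 189, 189, 190, 189, 189, 189, 190, 179, 187, 191, 189, 189, 189, 190, 173, 137, 134, 136, 136, 134, 174, 189, 188, 185, 180, 114, 83, 91, 124]
198 [121, 148, 185, 190, 189, 189, 190, 190, 188, 189, 188, 189, 172, 189, 190, 190, 190, 189, 188, 167, 129, 135, 135, 135, 136, 172, 188, 188, 187, 166, 92, 80, 81, 90]
204 [122, 118, 139, 188, 188, 188, 188, 189, 189, 190, 189, 188, 176, 189, 189, 189, 188, 188, 187, 162, 130, 135, 133, 134, 147, 187, 187, 187, 189, 157, 90, 83, 81, 84]
210 [125, 121, 123, 155, 187, 188, 188, 190, 189, 187, 188, 189,
[... 335 characters left out ...]
186, 184, 179, 188, 187, 188, 187, 186, 182, 133, 135, 134, 130, 133, 104, 81, 80, 79, 81, 114, 122, 121, 122, 118]
228 [123, 126, 119, 124, 125, 123, 122, 121, 123, 123, 122, 126, 175, 189, 188, 187, 186, 185, 174, 127, 115, 114, 86, 84, 79, 81, 79, 82, 81, 115, 123, 123, 121, 118]
234 [126, 124, 126, 125, 122, 123, 122, 124, 124, 122, 123, 122, 121, 124, 124, 121, 124, 123, 123, 125, 126, 124, 121, 122, 125, 121, 125, 124, 121, 119, 120, 125, 125, 126]
240 [128, 126, 127, 129, 124, 120, 121, 121, 121, 121, 125, 125, 129, 128, 128, 126, 126, 122, 123, 122, 120, 115, 120, 126, 126, 120, 118, 121, 122, 121, 116, 117, 119, 119]
((275.5, 203.6204833984375), 43.72689437866211) (243, 164, 66, 84)
```

```bash
cat >> h.py <<'E'
def bar(d,cs,z):
    P=[plane(d,c,z)for c in cs]  # TL TR BR BL
    a=(P[0]+P[1])/2;b=(P[3]+P[2])/2;v=a-b
    return sum(P)/4,np.degrees(np.arctan2(v[1],v[0])),np.linalg.norm(v),np.linalg.norm(P[1]-P[0]),np.linalg.norm(P[2]-P[3])
E
python3 - <<'E'
from h import *
d=snap("wrist")
r=bar(d,[(272.5,180),(287,180),(285,231.5),(271.5,231.5)],.052);print(r)
goal([*r[0][:2],.13],r[1])
E
```

```text
(array([ 0.52709925, -0.23725479,  0.052     ]), np.float64(13.338939240066132), np.float64(0.04895024844392229), np.float64(0.013054524838905969), np.float64(0.012746481383987634))
t 1.55 shift [ 0.0027 -0.0006  0.1412] turn [ 0.0002 -0.      0.0134] rows 1.6935311691299275 0.22535217822889547
```

Request:
arm_command:
  commands: [-1,0.003,-0.001,0.14,0,0,0.013,-1,0.003,-0.001,0.14,0,0,0.013,-1,0.003,-0.001,0.14,0,0,0.013,-1,0.003,-0.001,0.14,0,0,0.013]

```text
time_s: 1.88
position: [0.5272, -0.2367, 0.1303]
tool_rot: [[0.973, 0.232, -0.002], [0.232, -0.973, 0.001], [-0.001, -0.001, -1.0]]
ft_force: [0.6, -0.3, 0.6]
grip_width: 0.0849
gripper_force: 0.0
```

Run:
```python
from h import *
d=snap("wrist");g=d["image"];cv2.imwrite("pics/w2.png",cv2.resize(g[130:280,180:380],None,fx=4,fy=4)[:,:,::-1])
```

```text
(no output)
```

View pics/w2.png

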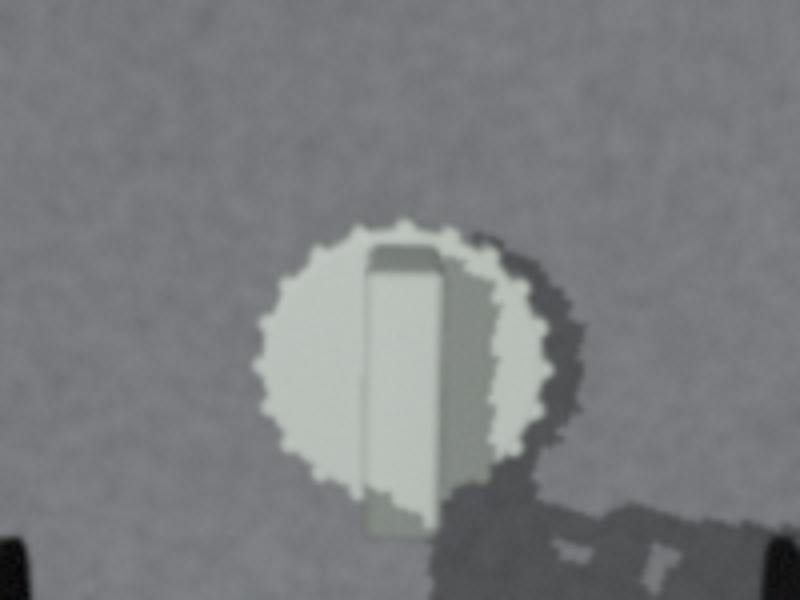

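The close-up shows the bar's top face with corners (crop pixels) at (367,270), (441,270), (438,533) and (365,533).

Run:
```python
from h import *
d=snap("wrist");f=lambda u,v:(180+u/4,130+v/4)
r=bar(d,[f(367,270),f(441,270),f(438,533),f(365,533)],.052);print(r)
# height from this bar length vs. 50 mm and vs earlier view: triangulate ends
s=env.observe();R=s["tool_rot"];T=np.eye(4);T[:3,:3]=R;T[:3,3]=s["position"];C=T@np.linalg.inv(T)
d1=dict(d);R1=np.array([[.965,.26,0],[.26,-.965,0],[0,0,-1]]);tc=np.array(optics.get_image("wrist")["tool_from_camera"])
d1["origin"]=np.array([.52651,-.23676,.20017])+R1@tc[:3,3];d1["orientation"]=R1@tc[:3,:3]
print(tri((d,f(404,270)),(d1,(279.7,180))),tri((d,f(401.5,533)),(d1,(278.2,231.8))))
goal([*r[0][:2],.045],r[1])
```

```text
(array([ 0.5286288 , -0.23797333,  0.052     ]), np.float64(12.97804893649676), np.float64(0.04890766033675532), np.float64(0.012653876235221432), np.float64(0.013280097487691989))
(array([ 0.5506286 , -0.23184921,  0.0446546 ]), [0.0010980682419678685, 0.0010980682419679125]) (array([ 0.50180537, -0.24330335,  0.0457273 ]), [0.0008904823831511235, 0.0008904823831510532])
t 2.0333 shift [-0.0005  0.0016  0.1751] turn [ 0.0014 -0.0012  0.004 ] rows 2.0996908501177667 0.07291587078078948
```

Request:
arm_command:
  commands: [-1,0,0.002,0.08,0,0,0.004,-1,0,0.002,0.145,0,0,0.004,-1,0,0.002,0.163,0,0,0.004,-1,0,0.002,0.163,0,0,0.004,0.4,0,0.002,0.163,0,0,0.004,0.4,0,0.002,0.163,0,0,0.004,1,0,0.002,0.163,0,0,0.004,1,0,0.002,0.163,0,0,0.004,1,0,0.002,0.163,0,0,0.004,1,0,0.002,0.163,0,0,0.004,1,0,0.002,0.163,0,0,0.004,1,0,0.002,0.163,0,0,0.004]
  newtons: 60

```text
time_s: 3.03
position: [0.5283, -0.2371, 0.0495]
tool_rot: [[0.974, 0.225, 0.001], [0.225, -0.974, -0.001], [0.001, 0.001, -1.0]]
ft_force: [-1.3, 1.4, 6.0]
grip_width: 0.0126
gripper_force: 59.4
```

Request:
arm_command:
  commands: [1,0,0,-0.06,0,0,0,1,0,0,-0.14,0,0,0,1,0,0,-0.22,0,0,0,1,0,0,-0.3,0,0,0,1,0,0,-0.38,0,0,0,1,0,0,-0.4,0,0,0,1,0,0,-0.4,0,0,0]

```text
time_s: 3.62
position: [0.5287, -0.2374, 0.2518]
tool_rot: [[0.974, 0.225, 0.005], [0.225, -0.974, -0.004], [0.004, 0.005, -1.0]]
ft_force: [0.1, 0.8, -2.3]
grip_width: 0.013
gripper_force: 58.9
```

Run:
```python
from h import *
s=env.observe();print(s["position"],s["ft_force"],s["grip_width"],s["wrist_torque"])
d=snap("side");p=s["position"]-[0,0,.02]
uv=np.array(d["orientation"]).T@(p-d["origin"]);uv=d["intrinsics"]@uv;uv=uv/uv[2];print(uv)
# view of neck before arriving: wrist pose 110 mm short in -x of neck so camera sees it; tool x at 0 deg
goal([.42,.296,.25],0)
```

```text
[ 0.52874655 -0.23740783  0.2518005 ] [ 0.10382714  0.81607073 -2.33218126] 0.012978481644938793 [-0.03833595 -0.01307815  0.00650583]
[292.39763601 267.25876862   1.        ]
t 3.6667 shift [ 0.0293 -1.0873 -0.003 ] turn [ 0.0003 -0.0004  0.1083] rows 13.04183425681535 1.815784882586934
```

Request:
arm_command:
  commands: [1,0.03,-1,0,0,0,0.108,1,0.03,-1,0,0,0,0.108,1,0.03,-1,0,0,0,0.108,1,0.03,-1,0,0,0,0.108,1,0.03,-1,0,0,0,0.108,1,0.03,-1,0,0,0,0.108,1,0.03,-1,0,0,0,0.108,1,0.03,-1,0,0,0,0.108,1,0.03,-1,0,0,0,0.108,1,0.03,-1,0,0,0,0.108,1,0.03,-1,0,0,0,0.108,1,0.03,-1,0,0,0,0.108]

```text
time_s: 4.67
position: [0.4285, 0.255, 0.2462]
tool_rot: [[1.0, 0.001, -0.005], [0.001, -1.0, -0.002], [-0.005, 0.002, -1.0]]
ft_force: [1.5, -0.1, -1.2]
grip_width: 0.0126
gripper_force: 59.0
```

Request:
arm_command:
  commands: [1,0,-0.087,0,0,0,0,1,0,-0.087,0,0,0,0,1,0,-0.087,0,0,0,0,1,0,-0.087,0,0,0,0,1,0,-0.087,0,0,0,0]

```text
time_s: 5.08
position: [0.4302, 0.2956, 0.2476]
tool_rot: [[1.0, -0.001, -0.002], [-0.001, -1.0, -0.001], [-0.002, 0.001, -1.0]]
ft_force: [-0.3, -0.6, -1.5]
grip_width: 0.0126
gripper_force: 59.2
```

Run:
```python
from h import *
s=env.observe();print(s["position"],s["tool_rot"].round(4).tolist())
np.save("s1.npy",np.c_[s["tool_rot"],s["position"]])
snap("wrist","w3")
```

```text
[0.43015953 0.29559462 0.24762071] [[1.0, -0.0007, -0.0023], [-0.0007, -1.0, -0.0012], [-0.0023, 0.0012, -1.0]]
```

View pics/w3.png

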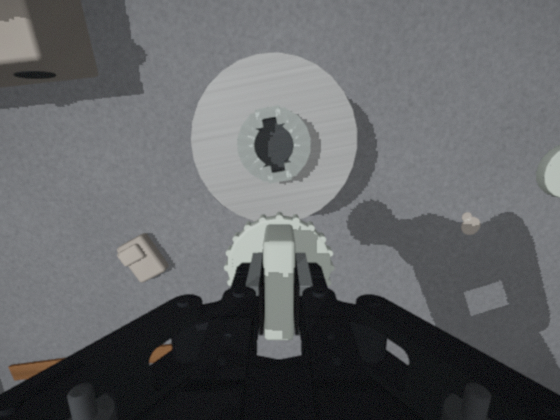

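The canister's neck is at about (274,145), with notches near (269,122) and (278,168), tilted about 11°. The cap is held squarely in the gripper below it.

Run:
```python
from h import *
d=snap("wrist");cv2.imwrite("pics/w4.png",cv2.resize(d["image"][100:190,220:330],None,fx=6.6667,fy=6.6667,interpolation=2)[:,:,::-1])
c=blob(d,(274,145),32,lambda i:i.max(2)<85);print(cv2.fitEllipse(c),cv2.minAreaRect(c),cv2.boundingRect(c),cv2.contourArea(c))
```

```text
((273.04144287109375, 144.87091064453125), (34.82809829711914, 49.97807693481445), 170.2660675048828) ((273.0, 145.0), (50.978660583496094, 38.17976379394531), 49.398704528808594) (255, 118, 38, 55) 1321.0
```

View pics/w4.png

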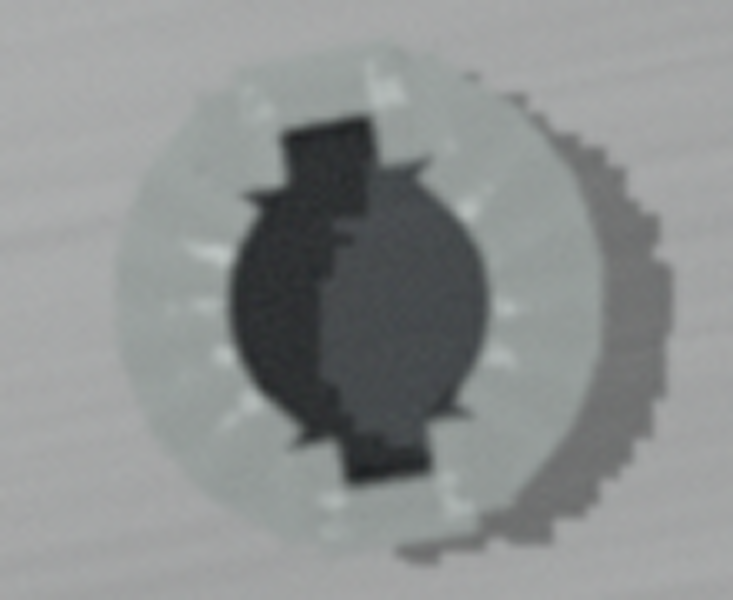

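The zoomed view gives the notch end centres, in crop pixels, at (328,124.5) and (391,476.5).

Run:
```python
from h import *
d=snap("wrist");s=env.observe();t=snap("top")
f=lambda u,v:(220+u/6.6667,100+v/6.6667)
a,b=plane(d,f(328,124.5),.112),plane(d,f(391,476.5),.112);c=(a+b)/2;v=a-b
print("neck",c,np.linalg.norm(v),np.degrees(np.arctan2(v[1],v[0])))
print(tri((d,f(359.5,300.5)),(t,(188.75,223.3))))
# rim of hole: left/right
print([plane(d,f(*q),.112) for q in((230,305),(490,300))])
# cap in tool frame: flange contour at tool z=+23mm, bar at -3mm
R,p=s["tool_rot"],s["position"]
c0=blob(d,(279,255),60,lambda i:(i.min(2)>140)&(i[:,:,1]>i[:,:,0]+3))
P=c0[:,0,:].astype(float);P=P[P[:,1]<275]
def tool(uv,z):
    o,r=ray(d,uv);o=R.T@(o-p);r=R.T@r;return (o+r*(z-o[2])/r[2])*1000
Q=np.array([tool(q,.023) for q in P])[:,:2]
from scipy.optimize import least_squares
k=np.hypot(*(Q.T-[[0],[0]]));print(len(Q),Q.min(0),Q.max(0))
o=k>26;r=least_squares(lambda w:np.hypot(*(Q[o]-w[:2]).T)-w[2],[0,0,28.5],loss="soft_l1");print("flange tool mm",r.x)
g=cv2.cvtColor(d["image"],cv2.COLOR_RGB2GRAY)
for u in(270,279,288):print(u,g[208:250:1,u].tolist())
```

```text
neck [0.48669918 0.29990776 0.112     ] 0.043657344957664775 10.050537650870599
(array([0.48665134, 0.30002935, 0.08944045]), [0.0006739519618741099, 0.0006739519618738846])
[array([0.48667814, 0.31620583, 0.112     ]), array([0.48722771, 0.28367558, 0.112     ])]
355 [ -4.17011325 -29.26328835] [29.35062277 17.48801159]
flange tool mm [-0.24630637 -0.57910756 27.7011736 ]
270 [161, 160, 162, 162, 161, 159, 161, 156, 136, 128, 140, 164, 193, 199, 195, 185, 148, 122, 117, 118, 120, 119, 120, 120, 121, 122, 120, 120, 122, 121, 123, 126, 138, 161, 177, 187, 190, 193, 196, 194, 195, 194]
279 [162, 162, 158, 146, 126, 117, 136, 172, 190, 194, 195, 197, 197, 195, 195, 184, 147, 119, 115, 117, 119, 117, 119, 119, 118, 120, 121, 121, 120, 121, 123, 124, 135, 159, 177, 186, 188, 192, 193, 194, 194, 193]
288 [162, 160, 159, 161, 160, 161, 163, 154, 130, 119, 126, 155, 187, 194, 195, 184, 149, 117, 112, 117, 116, 116, 117, 118, 117, 119, 117, 119, 120, 120, 119, 123, 135, 159, 176, 184, 189, 190, 192, 193, 193, 192]
```

Run:
```python
from h import *
goal([.487,.2995,.18],10)
```

```text
t 5.2833 shift [ 0.1131 -0.0074  0.1375] turn [ 0.      0.0001 -0.0838] rows 2.1361027635457797 1.4043421398713813
```

Request:
arm_command:
  commands: [1,0.06,-0.007,0.04,0,0,-0.05,1,0.114,-0.007,0.09,0,0,-0.084,1,0.114,-0.007,0.137,0,0,-0.084,1,0.114,-0.007,0.137,0,0,-0.084,1,0.114,-0.007,0.137,0,0,-0.084]

```text
time_s: 5.7
position: [0.4869, 0.2998, 0.18]
tool_rot: [[0.985, 0.174, -0.002], [0.174, -0.985, -0.001], [-0.002, 0.0, -1.0]]
ft_force: [0.3, -0.8, -0.7]
grip_width: 0.0131
gripper_force: 59.2
```

Run:
```python
from h import *
s=env.observe();print(s["position"],s["ft_force"],s["wrist_torque"])
goal([.487,.2995,.155],10)
w=snap("wrist");d=snap("side")
a=w["image"][150:300,190:370];b=d["image"][105:195,210:318]
im=np.hstack([cv2.resize(a,(400,333)),cv2.resize(b,(400,333),interpolation=2)])
cv2.imwrite("pics/w5.png",im[:,:,::-1])
```

```text
[0.48688672 0.29975958 0.17995257] [ 0.34619095 -0.83782495 -0.70683992] [-0.02670982 -0.01765786 -0.03234067]
t 5.7 shift [0.0003 0.0005 0.0499] turn [0.0002 0.0012 0.0004] rows 0.5984214314264616 0.021178890417136616
```

View pics/w5.png

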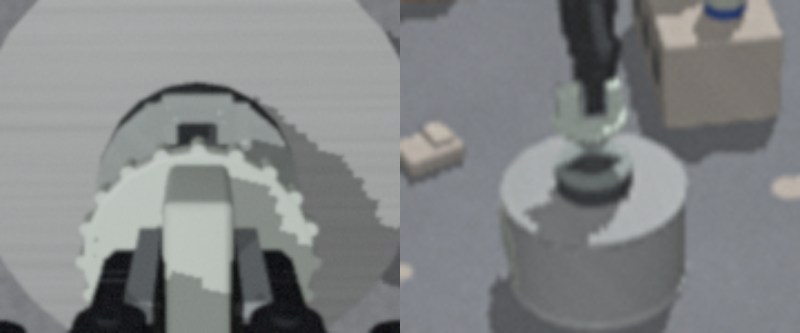

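The wrist view shows the far notch, at (197,132) in the composite, in line with the bar at (198,180). In the side view the cap is centred over the neck, so I'm lowering it in small steps.

Request:
arm_command:
  commands: [1,0,0,0.02,0,0,0,1,0,0,0.035,0,0,0,1,0,0,0.046,0,0,0,1,0,0,0.046,0,0,0]
  newtons: 60

```text
time_s: 6.13
position: [0.4865, 0.3002, 0.1561]
tool_rot: [[0.984, 0.176, -0.002], [0.176, -0.984, -0.001], [-0.002, 0.0, -1.0]]
ft_force: [-0.7, -0.3, -2.0]
grip_width: 0.0126
gripper_force: 59.2
```

Request:
arm_command:
  commands: [1,0,0,0.006,0,0,0,1,0,0,0.012,0,0,0,1,0,0,0.012,0,0,0]

```text
time_s: 6.38
position: [0.487, 0.3003, 0.1508]
tool_rot: [[0.984, 0.176, -0.001], [0.176, -0.984, -0.0], [-0.001, 0.0, -1.0]]
ft_force: [-0.8, -0.2, -0.3]
grip_width: 0.0128
gripper_force: 59.2
```

Request:
arm_command:
  commands: [1,0,0,0.004,0,0,0,1,0,0,0.008,0,0,0,1,0,0,0.012,0,0,0,1,0,0,0.012,0,0,0]

```text
time_s: 6.72
position: [0.4871, 0.3003, 0.1449]
tool_rot: [[0.984, 0.176, -0.001], [0.176, -0.984, -0.0], [-0.001, 0.0, -1.0]]
ft_force: [-0.3, -0.4, -1.4]
grip_width: 0.0128
gripper_force: 59.2
```

Request:
arm_command:
  commands: [1,0,0,0.001,0,0,0,1,0,0,0.002,0,0,0,1,0,0,0.002,0,0,0]

```text
time_s: 6.97
position: [0.4872, 0.3004, 0.1443]
tool_rot: [[0.984, 0.176, -0.0], [0.176, -0.984, 0.0], [-0.0, -0.0, -1.0]]
ft_force: [-0.1, -0.0, -2.1]
grip_width: 0.0124
gripper_force: 59.2
```

Request:
arm_command:
  commands: [1,0,0,0.001,0,0,0,1,0,0,0.002,0,0,0,1,0,0,0.002,0,0,0]

```text
time_s: 7.22
position: [0.4872, 0.3004, 0.1436]
tool_rot: [[0.984, 0.176, 0.0], [0.176, -0.984, 0.0], [0.0, -0.0, -1.0]]
ft_force: [-0.7, -0.7, 1.5]
grip_width: 0.0128
gripper_force: 59.5
```

Run:
```python
from h import *
s=env.observe();print(s["position"],s["ft_force"],s["wrist_torque"],s["q"])
```

```text
[0.4872466  0.30035675 0.14358574] [-0.65952545 -0.71378577  1.54637805] [-0.07084163  0.2052874   0.02831706] [ 1.98062760e+01  2.95233017e+01  8.02058289e+01 -2.64836637e-03
  7.02498081e+01  9.96834939e+01]
```

No contact at 0.144 m, so the lugs have dropped through the notches; riding on the lip would have put it at 0.154 m. I'm starting the clockwise turn, which is positive about tool z, below the earliest possible stop.

Request:
arm_command:
  commands: [1,0,0,0.0005,0,0,0.03,1,0,0,0.0005,0,0,0.06,1,0,0,0.0005,0,0,0.09,1,0,0,0.0005,0,0,0.12,1,0,0,0.0005,0,0,0.15,1,0,0,0.0005,0,0,0.18,1,0,0,0.0005,0,0,0.2,1,0,0,0.0005,0,0,0.2]

```text
time_s: 7.88
position: [0.4873, 0.3006, 0.1436]
tool_rot: [[0.97, -0.241, 0.001], [-0.241, -0.97, 0.001], [0.001, -0.001, -1.0]]
ft_force: [-0.7, 0.9, 2.9]
grip_width: 0.0126
gripper_force: 59.8
```

```bash
cat > o.py <<'E'
from h import *
s=env.observe();R=s["tool_rot"];print(round(s["time_s"],2),"ang",np.degrees(np.arctan2(R[1,0],R[0,0])).round(2),"q6",s["q"][5].round(1),"p",s["position"].round(4),"F",s["ft_force"].round(1),"M",s["wrist_torque"].round(3),"tau6",s["joint_efforts"][5].round(3),s["grip_width"])
E
python3 o.py
```

```text
7.88 ang -13.96 q6 123.8 p [0.4873 0.3006 0.1436] F [-0.7  0.9  2.9] M [ 0.117  0.114 -0.006] tau6 0.632 0.012622969462087944
```

The cap turns freely to 24° past the notches, but joint 6 hasn't enough range left for the furthest stop. I'll let go, back off half a turn and regrip.

Request:
arm_command:
  commands: [-0.2,0,0,0,0,0,0,-0.2,0,0,0,0,0,0,-0.2,0,0,0,0,0,0,-0.2,0,0,0,0,0,0,-0.2,0,0,-0.05,0,0,0,-0.2,0,0,-0.12,0,0,0,-0.2,0,0,-0.12,0,0,0]

```text
time_s: 8.47
position: [0.4891, 0.3011, 0.2089]
tool_rot: [[0.971, -0.239, 0.009], [-0.239, -0.971, 0.003], [0.008, -0.005, -1.0]]
ft_force: [0.0, -0.0, 1.2]
grip_width: 0.0515
gripper_force: 0.0
```

Request:
arm_command:
  commands: [-0.2,0,0,0,0,0,-0.9,-0.2,0,0,0,0,0,-0.9,-0.2,0,0,0,0,0,-0.9,-0.2,0,0,0,0,0,-0.9,-0.2,0,0,0,0,0,-0.9,-0.2,0,0,0,0,0,-0.9,-0.2,0,0,0,0,0,-0.9,-0.2,0,0,0,0,0,-0.9,-0.2,0,0,0,0,0,-0.9,-0.2,0,0,0,0,0,-0.9,-0.2,0,0,0,0,0,-0.9,-0.2,0,0,0,0,0,-0.9]

```text
time_s: 9.47
position: [0.4873, 0.3003, 0.203]
tool_rot: [[0.302, 0.953, 0.0], [0.953, -0.302, 0.0], [0.0, 0.0, -1.0]]
ft_force: [-0.0, 0.4, 0.1]
grip_width: 0.0513
gripper_force: 0.0
```

Request:
arm_command:
  commands: [-0.2,0,0,0,0,0,-0.9,-0.2,0,0,0,0,0,-0.9,-0.2,0,0,0,0,0,-0.9,-0.2,0,0,0,0,0,-0.9,-0.2,0,0,0,0,0,-0.9,-0.2,0,0,0,0,0,-0.9,-0.2,0,0,0,0,0,-0.9,-0.2,0,0,0,0,0,-0.9,-0.2,0,0,0,0,0,-0.9,-0.2,0,0,0,0,0,-0.9,-0.2,0,0,0,0,0,-0.9,-0.2,0,0,0,0,0,-0.9]

```text
time_s: 10.47
position: [0.4873, 0.3003, 0.203]
tool_rot: [[-0.93, 0.368, 0.0], [0.368, 0.93, 0.0], [-0.0, 0.0, -1.0]]
ft_force: [-0.8, 0.3, -0.2]
grip_width: 0.0511
gripper_force: 0.0
```

Run:
```python
import o
from h import *
goal([.4873,.3006,.1455],-14)
d=snap("wrist");cv2.imwrite("pics/w6.png",cv2.resize(d["image"][150:330,180:380],None,fx=3,fy=3)[:,:,::-1])
```

```text
10.47 ang 158.38 q6 -48.6 p [0.4873 0.3003 0.203 ] F [-0.8  0.3 -0.2] M [-0.012 -0.021  0.006] tau6 1.99 0.051087739409205316
t 10.4667 shift [0.0002 0.0005 0.115 ] turn [ 0.      0.0001 -0.0635] rows 1.3784692662055444 1.0636538193550267
```

View pics/w6.png

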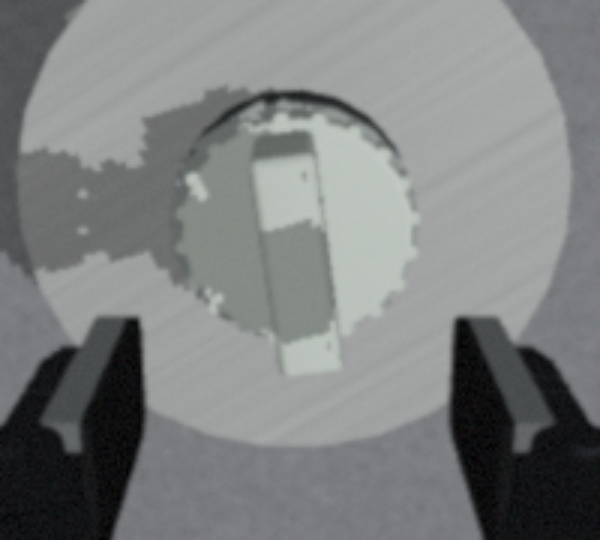

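The cap sits in the neck and its bar is about 7.6° off the tool, as expected. I'll correct the angle and regrip.

Request:
arm_command:
  commands: [-0.2,0,0,0.03,0,0,-0.064,-0.2,0,0,0.08,0,0,-0.064,-0.2,0,0,0.116,0,0,-0.064,-0.2,0,0,0.116,0,0,-0.064,0.5,0,0,0.116,0,0,-0.064,1,0,0,0.116,0,0,-0.064,1,0,0,0.116,0,0,-0.064,1,0,0,0.116,0,0,-0.064,1,0,0,0.116,0,0,-0.064]
  newtons: 50

```text
time_s: 11.27
position: [0.4879, 0.3006, 0.1466]
tool_rot: [[-0.969, 0.247, 0.003], [0.247, 0.969, 0.001], [-0.003, 0.002, -1.0]]
ft_force: [-0.4, 0.4, 6.1]
grip_width: 0.0127
gripper_force: 51.5
```

```bash
python3 o.py
```

```text
11.27 ang 165.67 q6 -55.9 p [0.4879 0.3006 0.1466] F [-0.4  0.4  6.1] M [-0.049  0.135  0.003] tau6 -0.002 0.012743201876791253
```

Request:
arm_command:
  commands: [1,0,0,0,0,0,0.017,1,0,0,0,0,0,0.033,1,0,0,0,0,0,0.033]

```text
time_s: 11.52
position: [0.4878, 0.3006, 0.1466]
tool_rot: [[-0.949, 0.315, 0.003], [0.315, 0.949, 0.001], [-0.002, 0.002, -1.0]]
ft_force: [0.0, 0.3, 6.3]
grip_width: 0.0124
gripper_force: 51.5
```

```bash
python3 o.py
```

```text
11.52 ang 161.62 q6 -51.8 p [0.4878 0.3006 0.1466] F [0.  0.3 6.3] M [-0.076  0.07  -0.069] tau6 0.355 0.01241471354729421
```

Request:
arm_command:
  commands: [1,0,0,-0.002,0,0,0.017,1,0,0,-0.002,0,0,0.033,1,0,0,-0.002,0,0,0.033]

```text
time_s: 11.77
position: [0.4873, 0.3004, 0.1467]
tool_rot: [[-0.925, 0.38, 0.001], [0.38, 0.925, 0.0], [-0.001, 0.001, -1.0]]
ft_force: [-0.1, 0.2, 2.8]
grip_width: 0.0127
gripper_force: 50.9
```

```bash
python3 o.py
```

```text
11.77 ang 157.69 q6 -47.9 p [0.4873 0.3004 0.1467] F [-0.1  0.2  2.8] M [-0.02   0.039  0.025] tau6 0.437 0.012720758785004324
```

Request:
arm_command:
  commands: [1,0,0,0,0,0,0.017,1,0,0,0,0,0,0.033,1,0,0,0,0,0,0.033]

```text
time_s: 12.02
position: [0.4875, 0.3004, 0.1466]
tool_rot: [[-0.897, 0.442, 0.001], [0.442, 0.897, 0.0], [-0.001, 0.001, -1.0]]
ft_force: [0.4, -1.3, 2.9]
grip_width: 0.0131
gripper_force: 50.9
```

```bash
python3 o.py
```

```text
12.02 ang 153.79 q6 -44.0 p [0.4875 0.3004 0.1466] F [ 0.4 -1.3  2.9] M [ 0.012 -0.074 -0.008] tau6 0.43 0.013089804939603456
```

Request:
arm_command:
  commands: [1,0,0,0,0,0,0.017,1,0,0,0,0,0,0.033,1,0,0,0,0,0,0.033]

```text
time_s: 12.27
position: [0.4873, 0.3003, 0.1466]
tool_rot: [[-0.865, 0.502, 0.001], [0.502, 0.865, -0.0], [-0.001, 0.0, -1.0]]
ft_force: [-0.4, -1.3, 6.2]
grip_width: 0.0126
gripper_force: 51.3
```

```bash
python3 o.py
```

```text
12.27 ang 149.88 q6 -40.1 p [0.4873 0.3003 0.1466] F [-0.4 -1.3  6.2] M [-0.34   0.182 -0.04 ] tau6 0.458 0.012644123613018518
```

Request:
arm_command:
  commands: [1,0,0,0,0,0,0.017,1,0,0,0,0,0,0.033,1,0,0,0,0,0,0.033]

```text
time_s: 12.52
position: [0.4869, 0.3, 0.1467]
tool_rot: [[-0.829, 0.56, -0.0], [0.56, 0.829, -0.001], [-0.0, -0.001, -1.0]]
ft_force: [-2.4, -3.8, 6.5]
grip_width: 0.0128
gripper_force: 51.5
```

```bash
python3 o.py
```

```text
12.52 ang 145.95 q6 -36.1 p [0.4869 0.3    0.1467] F [-2.4 -3.8  6.5] M [-0.595  0.478  0.094] tau6 0.526 0.012772452148835527
```

Request:
arm_command:
  commands: [1,0,0,0,0,0,0.017,1,0,0,0,0,0,0.033,1,0,0,0,0,0,0.033]

```text
time_s: 12.77
position: [0.4867, 0.2998, 0.1467]
tool_rot: [[-0.788, 0.616, -0.001], [0.616, 0.788, -0.001], [-0.0, -0.001, -1.0]]
ft_force: [-3.6, -4.6, 5.5]
grip_width: 0.0129
gripper_force: 51.6
```

```bash
python3 o.py
```

```text
12.77 ang 142.01 q6 -32.2 p [0.4867 0.2998 0.1467] F [-3.6 -4.6  5.5] M [-0.729  0.52   0.262] tau6 0.693 0.012948448458771923
```

Torque has risen from about 0 to 0.26 N·m: the lugs have met the stop. I'll go on in small steps and watch for the drop.

Request:
arm_command:
  commands: [1,0,0,0,0,0,0.017,1,0,0,0,0,0,0.017]

```text
time_s: 12.93
position: [0.4867, 0.2998, 0.1466]
tool_rot: [[-0.766, 0.643, -0.001], [0.643, 0.766, -0.001], [-0.0, -0.002, -1.0]]
ft_force: [-3.2, -4.5, 7.9]
grip_width: 0.0126
gripper_force: 51.7
```

```bash
python3 o.py
```

```text
12.93 ang 139.98 q6 -30.2 p [0.4867 0.2998 0.1466] F [-3.2 -4.5  7.9] M [-0.778  0.602  0.364] tau6 0.736 0.012610394112921738
```

Request:
arm_command:
  commands: [1,0,0,0,0,0,0.017,1,0,0,0,0,0,0.017]

```text
time_s: 13.1
position: [0.4868, 0.3, 0.1467]
tool_rot: [[-0.742, 0.671, -0.0], [0.671, 0.742, -0.001], [-0.0, -0.001, -1.0]]
ft_force: [-3.7, -2.3, 5.2]
grip_width: 0.0128
gripper_force: 51.5
```

```bash
python3 o.py
```

```text
13.1 ang 137.89 q6 -28.1 p [0.4868 0.3    0.1467] F [-3.7 -2.3  5.2] M [-0.523  0.455 -0.047] tau6 0.319 0.012834655212836487
```

The torque dropped from 0.36 to about 0 N·m, which is the click. I'll nudge 2° more to make sure it's past the hump.

Request:
arm_command:
  commands: [1,0,0,0,0,0,0.017,1,0,0,0,0,0,0.017]

```text
time_s: 13.27
position: [0.487, 0.3002, 0.1467]
tool_rot: [[-0.718, 0.696, 0.0], [0.696, 0.718, -0.0], [-0.0, -0.0, -1.0]]
ft_force: [-2.5, -1.3, 6.1]
grip_width: 0.0128
gripper_force: 51.4
```

```bash
python3 o.py
```

```text
13.27 ang 135.86 q6 -26.0 p [0.487  0.3002 0.1467] F [-2.5 -1.3  6.1] M [-0.418  0.406 -0.041] tau6 0.394 0.012784895378075943
```

Request:
arm_command:
  commands: [1,0,0,0,0,0,0.017,1,0,0,0,0,0,0.017]

```text
time_s: 13.43
position: [0.4869, 0.3001, 0.1466]
tool_rot: [[-0.692, 0.721, -0.0], [0.721, 0.692, -0.001], [-0.0, -0.001, -1.0]]
ft_force: [-3.7, -2.7, 5.8]
grip_width: 0.0133
gripper_force: 51.5
```

```bash
python3 o.py
```

```text
13.43 ang 133.83 q6 -24.0 p [0.4869 0.3001 0.1466] F [-3.7 -2.7  5.8] M [-0.475  0.473  0.036] tau6 0.461 0.013344346998198104
```

The torque is about to start rising into the next tooth, so the cap rests in the detent one click on. Letting go.

Request:
arm_command:
  commands: [0.3,0,0,0,0,0,0,-0.2,0,0,0,0,0,0,-0.2,0,0,0,0,0,0,-0.2,0,0,0,0,0,0,-0.2,0,0,-0.03,0,0,0,-0.2,0,0,-0.1,0,0,0,-0.2,0,0,-0.18,0,0,0,-0.2,0,0,-0.18,0,0,0,-0.2,0,0,-0.18,0,0,0]

```text
time_s: 14.18
position: [0.4878, 0.3006, 0.2381]
tool_rot: [[-0.692, 0.722, 0.004], [0.722, 0.692, 0.002], [-0.002, 0.004, -1.0]]
ft_force: [-1.8, -0.3, -0.4]
grip_width: 0.0517
gripper_force: 0.0
```

Run:
```python
import o
from h import *
d=snap("wrist");b=snap("side")
cv2.imwrite("pics/w7.png",np.hstack([cv2.resize(d["image"][120:300,180:380],(400,360)),cv2.resize(b["image"][110:200,212:312],(400,360),interpolation=2)])[:,:,::-1])
```

```text
14.18 ang 133.79 q6 -24.0 p [0.4878 0.3006 0.2381] F [-1.8 -0.3 -0.4] M [-0.015 -0.015  0.007] tau6 0.002 0.05171153963380507
```

View pics/w7.png

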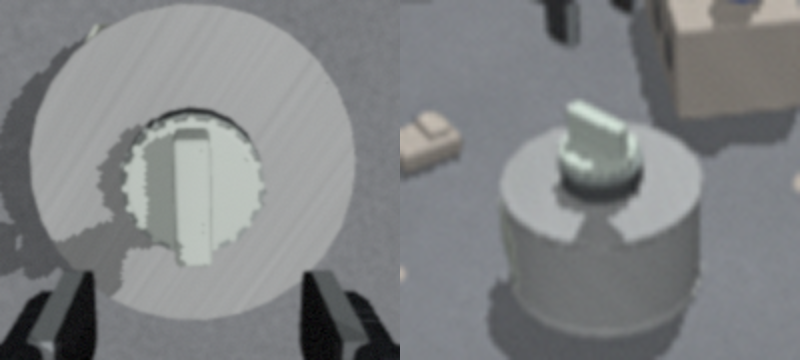

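The cap sits flat in the neck, at (193,190) in the wrist half. Its bar still lines up with the tool, so it didn't spring back, and the gripper is clear. Handing in.

```bash
python3 -c "
from rig import env
print(env.close_job())"
```

```text
the job is handed in; nothing more can be done
None
```

The cap is seated in the filler neck and turned clockwise to the stop for one click (felt as the torque dropping from 0.36 N·m to about zero); I then let go, and the job was handed in at about 14 s.

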